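# Slide a well plate into its dock and press the cover down level

## Task

Slide the tray with the well plate along the counter, without lifting it, fully home against the back of the white dock. Then take the cover plate from its sloping rest, lay it on the dock between the blue corner guides, handle up, without dropping or slamming it, and press its ends down, no harder than needed, against the two stiff orange lift bars until it sits flush and level on the walls; leave everything else where it stands.

Things in the scene. Friction and masses are not known exactly. Their poses are not given: they have to be found in the camera images.
- dock: White U-shaped dock, fixed, 180 mm (x) by 132 mm (y), walls 26 mm high. Its bay is open to the dock's -y; inner wall faces at x = -72, x = +72 and (the back) y = +48.5 mm. No floor: the tray slides on the counter. Origin: on the counter, where the tray's origin is when the tray is fully home; z up.
- dock_seat (a point): Point in the middle of the dock where the centre of the seated cover's underside belongs: 26 mm above the counter, level with the wall tops. Blue guides at the dock's four corners, outside the cover, rise 17 mm above the walls and flare outwards (2 to 3 mm play round the cover at the bottom, more above).
- lift_near (a joint): Orange lift bar in the top of the dock's -x wall, 7 mm by 70 mm (long along y), centre at dock x = -77.5 mm, y = 0. Value: how far it is pushed down, m. 0 = top stands 10 mm above the wall; 0.010 = flush with the wall. Stiff: takes about 6 N to move and stays where it is left; the cover's weight does not move it.
- lift_far (a joint): The like orange lift bar in the dock's +x wall, centre at dock x = +77.5 mm, y = 0; same values.
- tray: Loose aluminium tray, 136 mm (x) by 96 mm (y) by 6 mm, with a white well plate fixed on it (top at 19 mm); 0.35 kg. A tongue to -y carries an upright blue grip block, 30 mm (x) by 18 mm (y), 5 to 39 mm above the counter, centred at x = 0, y = -90 mm. Origin: underside, centre of the 136x96 plate; z up. Its +y edge goes in first; the block stays outside the bay.
- cover: Loose aluminium cover plate, 164 mm (x) by 112 mm (y) by 6 mm, 0.3 kg, at first on the sloping rest. Black bar handle in the middle of its top: 14 mm thick (x), 60 mm long (y), 6 to 36 mm above the underside. Orange strips at x = -70 and +70 mm mark where to press. Origin: centre of the underside; z = plate normal, handle side. May go on either way round, long side along the dock's x.
- stand: Grey sloping rest, fixed on the counter, about 150 by 120 mm. Its face slopes at 30 degrees from level, low at the stand's -x, high at +x, with a lip at the low edge; the cover lies on it with its x axis up the slope, its centre 62 mm above the counter. Origin: on the counter under the middle of the face; z up.
- beaker: Bystander: clear plastic beaker, 72 mm across, 87 mm high. Origin: underside centre. Leave alone.
- bench_timer: Bystander: white bench timer with three round buttons, 66x66x20 mm. Origin: underside centre. Leave alone.
- kit_box_3: Bystander: small white carton with a green band, 50x75x65 mm. Origin: underside centre. Leave alone.
- slide_box: Bystander: flat green slide box, 65x155x34 mm. Origin: underside centre. Leave alone.
- pen_1: Bystander: white and red marker pen, 135 mm long. Origin: underside centre. Leave alone.
- stain_drop: Bystander: small brown bottle with black cap, 32 mm across, 75 mm high. Origin: underside centre. Leave alone.

How it is judged:
By the outcome, as a careful person would: the job done as asked, in the order asked, and still so for the second after the job is handed in, with the robot touching nothing.
It also fails if it takes over 67 s, if anything falls off the work surface, if the arm or the gripper's body presses on something with over 40 N, if the wrist force passes 120 N, or if a joint passes its speed limit or range.

## Robot

A 6-joint arm with a two-finger parallel gripper is mounted at the origin on a cart in front of the work surface, level with it; the furniture and walls round the work are solid. World frame = base frame: x ahead of the robot, y to its left, z up, the work surface at z = 0. Lengths are in m, angles in rad, forces in N, time in s.
With the tool pointing down it reaches from about 0.425 to 0.95 m from the base axis. Payload 3.5 kg.
Tool frame: the origin (TCP) lies at the very end of the fingers, on their centre line; the grasp point (between the pads) lies 19 mm behind it (ctrl.pinch_z is the distance from the TCP to the grasp point, in m); z points along the fingers, y is the line along which they close (so a half turn about z gives the same grasp; the last joint's range is limited). The gripper opens to 85 mm and grips with 20 to 120 N. Pads are 22 mm wide; open, the fingers measure 114 mm over their backs; the gripper's body (76 mm by 85 mm) begins 54 mm behind the grasp point. The pads swing forward as they close: fully open they stand 13 mm farther back than shut.
Start: joints at [-1.403, 0.286, 1.577, -0, 1.279, -0.15], TCP at [0.211, -0.641, 0.231] pointing down, gripper open.
Joint ranges: [-2.77, 2.77], [-0.9, 2.22], [0.21, 2.48], [-1.53, 4.67], [0.24, 2.81], [-2.84, 2.84]. Speed limits (rad/s): [2.79, 2.79, 3.14, 3.14, 3.14, 3.14].

## Interface

Orientations are given as a unit quaternion [x, y, z, w].
In Python, from plant import ctrl gives the robot as it stands. The module is installed in compiled form; this text tells all that it offers.
- The arm moves only by the shell command python3 -m crank 'ROWS' [OPENING] [FORCE]. ROWS is JSON, a list of rows, each a list of 6 numbers: the shift along the tool's x, y, z in cm, then the turn, a rotation vector about the tool's x, y, z in rad. In form: [[tx, ty, tz, rx, ry, rz], ...]. A call has 1 to 10 rows; each row is the pose to reach, as a shift and turn from the pose commanded when the call began, along the tool's axes at that moment; what a row does not reach only later rows make up. A row lasts 1/10 s, in which the tool goes at most 50 mm and 8.59 degrees, less where a joint would pass 70% of its speed; a pose out of reach is approached as far as the arm can. A call with a gripper value outside its range is refused whole. OPENING is the opening, from 0 (shut) to 1 (fully open), set as the call begins (- or left out, the last holds). The fingers move at their own pace and stop on an object; FORCE is the grip in N (left out, the last holds). Time passes only in rows, so rows that repeat a pose let the fingers close. It gives the time, the measured TCP pose, the force, the opening and the grip force at its end, in the units of the state.
- ctrl.get_state(): the state, without advancing time (a new reading comes with each control period).
- ctrl.read_camera(name): name is "scene" or "top" or "wrist"; returns (picture, depth): 400x640x3 uint8, blue, green, red; 400x640 float32, m along the optical axis (not along the pixel's ray), 0 where there is no reading.
- ctrl.camera_info(name): a dict with "K" (3x3 intrinsics, pixels), "k1" (the pictures are not rectified: a ray, as slopes to the right and down, at radius r is drawn at 1 + k1 r^2 times it, then the intrinsics apply), "origin" and "orientation" of the camera in the world. Camera axes: x right, y down, z forward; pixel columns grow to the right and rows downward; lengths in m; the calibration is good to about 2 mm. A picture is of the moment at which its call begins: read the wrist's pose just before it. camera_info takes no time and is no camera call; for the wrist camera it gives the pose at the moment of the call.
- ctrl.sign_off(): hands the job in; it is judged then, once.
The state is a dict: "time": time; "qpos": joint angles; "dq": joint speeds; "joint_efforts": joint torques, N m; "eef_pos": TCP position; "tcp_rot": TCP orientation; "contact_force": force on the tool from outside, world axes, zero at the start; "wrist_torque": the same for the moment, N m; "opening": opening from 0.0 (shut) to 1.0 (fully open); "finger_force": force on a finger pad.
Only numpy, scipy, OpenCV 4.12 (cv2) and the standard library are available. Lean on these libraries where they do the work, as an engineer would, in place of code of your own. Each camera call takes 0.05 s, during which the arm holds its last target. There are 200 camera calls.

## Working session

There is one attempt and no reset: what is moved stays moved. The work goes in short steps, Python scripts to look and compute and a shell command to move; the robot and the scene stay as the last step left them, time stands still between calls to the robot, and variables do not carry over. Pictures are saved under pics/ and viewed, at most 10 in all, crops included, and the job is handed in when it is done.

```bash
mkdir -p pics
cat > h.py <<'E'
import numpy as np, cv2
from scipy.spatial.transform import Rotation as R
from plant import ctrl
def grab(n):
    ci=ctrl.camera_info(n); im,d=ctrl.read_camera(n); return im,d,ci
def rays(ci,uv):
    uv=np.asarray(uv,float).reshape(-1,2); K=np.array(ci['K']); k1=ci['k1']
    m=np.c_[(uv[:,0]-K[0,2])/K[0,0],(uv[:,1]-K[1,2])/K[1,1]]; s=m.copy()
    for _ in range(20): s=m/(1+k1*(s**2).sum(1,keepdims=True))
    return np.c_[s,np.ones(len(s))]
def Rc(ci): 
    o=np.array(ci['orientation']); return o if o.shape==(3,3) else R.from_quat(o).as_matrix()
def onplane(ci,uv,z):
    r=rays(ci,uv)@Rc(ci).T; o=np.array(ci['origin']); return o+r*((z-o[2])/r[:,2])[:,None]
def cloud(ci,d):
    h,w=d.shape; v,u=np.mgrid[:h,:w]; r=rays(ci,np.c_[u.ravel(),v.ravel()])*d.reshape(-1,1)
    return (r@Rc(ci).T+np.array(ci['origin'])).reshape(h,w,3)
def st():
    s=ctrl.get_state(); print({k:np.round(s[k],4).tolist() for k in ('time','eef_pos','tcp_rot','contact_force','wrist_torque','opening','finger_force')}); return s
E
python3 - <<'E'
from h import *
for n in('scene','top'):
    im,d,ci=grab(n); cv2.imwrite(f'pics/{n}0.png',im); np.savez(f'{n}0.npz',im=im,d=d)
    print(n,ci)
st()
E
```

```text
scene {'K': array([[426.76281921,   0.        , 310.47237208],
       [  0.        , 426.76281921, 199.71049044],
       [  0.        ,   0.        ,   1.        ]]), 'k1': -0.050364103922831735, 'origin': array([-0.15698574,  0.38488843,  1.21804862]), 'orientation': array([-0.52003348,  0.79900042, -0.25104811,  0.16774491])}
top {'K': array([[404.24047745,   0.        , 315.40043817],
       [  0.        , 404.24047745, 196.57757489],
       [  0.        ,   0.        ,   1.        ]]), 'k1': -0.03030494657359835, 'origin': array([0.45787916, 0.09990614, 1.32184335]), 'orientation': array([-0.69642382,  0.71635029, -0.03076633,  0.02982551])}
{'time': 0.1, 'eef_pos': [0.2109, -0.6406, 0.2301], 'tcp_rot': [0.9874, 0.1582, -0.0, -0.0011], 'contact_force': [0.775, 0.3254, -0.3475], 'wrist_torque': [0.0327, 0.0051, 0.0153], 'opening': 1.002, 'finger_force': 0.0}
```

View pics/top0.png

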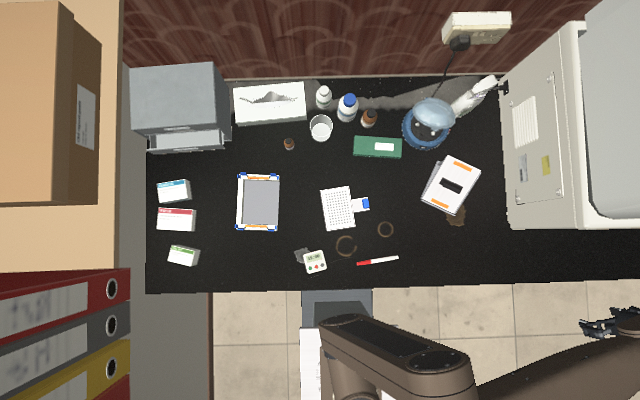

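View pics/scene0.png

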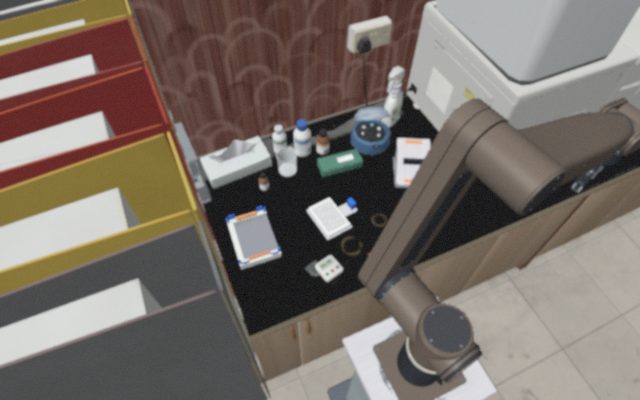

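The top picture shows the dock at about (258,202) with its bay open to the right. The tray is at (337,208) with its block at (362,205), and the cover is on its rest at (450,185) with the black handle at (452,185). The scene view agrees with this. Next I'll measure the poses.

Run:
```python
from h import *
z=np.load('top0.npz'); im,d=z['im'],z['d']; ci=ctrl.camera_info('top'); P=cloud(ci,d)
hsv=cv2.cvtColor(im,cv2.COLOR_BGR2HSV)
def comps(mask,x0,x1,y0,y1,mn=6):
    m=np.zeros(mask.shape,np.uint8); m[y0:y1,x0:x1]=mask[y0:y1,x0:x1]
    n,l,s,c=cv2.connectedComponentsWithStats(m)
    return [(l==i,s[i],c[i]) for i in range(1,n) if s[i,4]>=mn]
blue=((hsv[...,0]>100)&(hsv[...,0]<130)&(hsv[...,1]>120)&(hsv[...,2]>80)).astype(np.uint8)
org=((hsv[...,0]>5)&(hsv[...,0]<22)&(hsv[...,1]>130)&(hsv[...,2]>120)).astype(np.uint8)
wht=((hsv[...,1]<60)&(hsv[...,2]>130)).astype(np.uint8)
def rep(n,mask,*box,zz=None):
    for m,s,c in comps(mask,*box):
        Q=P[m]; Q=Q[d[m]>0]
        print(n,s[4],c.round(1),'cloud med',np.median(Q,0).round(4), 'plane',onplane(ci,c,zz if zz else np.median(Q[:,2])).round(4)[0])
rep('dockblue',blue,225,295,160,240); rep('dockorange',org,225,295,160,240)
rep('block',blue,350,380,190,220,zz=.039)
rep('coverorange',org,410,490,145,225)
for nm,m0,box,zz in(('tray',wht,(315,358,180,235),.019),):
    for m,s,c in comps(m0,*box,mn=80):
        r=cv2.minAreaRect(np.argwhere(m)[:,::-1].astype(np.float32)); b=cv2.boxPoints(r)
        print(nm,s,c,onplane(ci,b,zz).round(4).tolist(), onplane(ci,[r[0]],zz))
# counter bias
Q=P[220:240,270:300].reshape(-1,3); print('counter z',np.median(Q[:,2]))
# cover plane
m=wht.copy(); mm=max(comps(m,415,485,150,222,50),key=lambda t:t[1][4])
Q=P[mm[0]]; Q=Q[Q[:,2]>.02]; Q=Q[Q[:,2]<.13]
A=np.c_[Q[:,:2],np.ones(len(Q))]; co=None; w=np.ones(len(Q),bool)
for _ in range(6):
    co=np.linalg.lstsq(A[w],Q[w,2],rcond=None)[0]; w=abs(A@co-Q[:,2])<.006
print('plane',co,w.sum(),len(Q)); n=np.r_[-co[:2],1]; n/=np.linalg.norm(n); print('n',n,'tilt',np.degrees(np.arccos(n[2])),'upslope az',np.degrees(np.arctan2(co[1],co[0])))
blk=((hsv[...,2]<70)).astype(np.uint8)
rep('handle',blk,436,468,172,198)
r=cv2.minAreaRect(np.argwhere(mm[0])[:,::-1].astype(np.float32)); print(r,cv2.boxPoints(r).tolist())
cv2.imwrite('pics/crop0.png',cv2.resize(im[140:240,220:490],None,fx=2.9,fy=2.9,interpolation=cv2.INTER_CUBIC))
```

```text
dockblue 18 [242.8 173. ] cloud med [0.6501 0.3263 0.0396] plane [0.6503 0.3268 0.0396]
dockblue 24 [274.  174.8] cloud med [0.6428 0.2271 0.0417] plane [0.6414 0.2269 0.0417]
dockblue 10 [237.8 175.7] cloud med [0.6414 0.3424 0.0409] plane [0.6419 0.3429 0.0409]
dockblue 22 [238.  227.5] cloud med [0.4768 0.3481 0.039 ] plane [0.4768 0.3447 0.039 ]
dockblue 12 [270.5 230.5] cloud med [0.4645 0.2437 0.0393] plane [0.4644 0.2417 0.0393]
dockorange 41 [257.8 177.5] cloud med [0.6347 0.2795 0.0352] plane [0.635  0.2798 0.0352]
dockorange 33 [254.8 225.7] cloud med [0.4804 0.2944 0.033 ] plane [0.4811 0.2919 0.033 ]
block 56 [365.4 203. ] cloud med [ 0.5431 -0.0614  0.0373] plane [ 0.543  -0.0618  0.039 ]
coverorange 58 [462.4 165.9] cloud med [ 0.6445 -0.357   0.1014] plane [ 0.6444 -0.3561  0.1014]
coverorange 54 [439.3 203. ] cloud med [ 0.5367 -0.2999  0.0319] plane [ 0.5368 -0.2999  0.0319]
tray [ 320  186   38   45 1299] [338.36643572 207.76674365] [[0.5911, 0.0827, 0.019], [0.607, -0.0319, 0.019], [0.4741, -0.049, 0.019], [0.4586, 0.0647, 0.019]] [[0.53239983 0.01663816 0.019     ]]
counter z 0.00027741658645341616
plane [ 0.50808578 -0.26155402 -0.31949783] 1515 1661
n [-0.44113683  0.22708983  0.86823298] tilt 29.74605495891051 upslope az -27.23864863240842
handle 148 [450.6 185.6] cloud med [ 0.5856 -0.3215  0.0895] plane [ 0.5858 -0.3202  0.0895]
((449.8946838378906, 184.52127075195312), (44.455135345458984, 53.22578048706055), 25.463346481323242) [[418.384521484375, 198.99261474609375], [441.26806640625, 150.93716430664062], [481.40484619140625, 170.0499267578125], [458.52130126953125, 218.10537719726562]]
```

View pics/crop0.png

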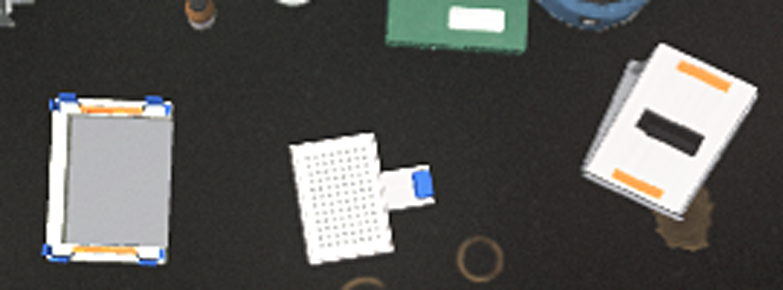

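The crop confirms the layout, and the numbers give these poses:
- **Dock:** at about (0.558, 0.286), yaw -4.6°.
- **Tray:** yaw +7.7°, with its block at (0.543, -0.062).
- **Cover:** the up-slope azimuth is -27.5°.

I'll write a helper that works out the shift in tool axes, then approach the block.

```bash
cat >> h.py <<'E'
def rel(pos,Rt,s=None):
    s=s or ctrl.get_state(); R0=R.from_quat(s['tcp_rot']); 
    t=R0.inv().apply(np.array(pos)-s['eef_pos'])*100; rv=(R0.inv()*Rt).as_rotvec()
    print('row',t.round(2).tolist(),rv.round(3).tolist()); return t,rv
def down(yaw_y_deg):   # tool z down, tool y at world azimuth
    a=np.radians(yaw_y_deg); y=np.array([np.cos(a),np.sin(a),0]); z=np.array([0,0,-1.]); x=np.cross(y,z)
    return R.from_matrix(np.c_[x,y,z])
E
python3 -c "
from h import *
rel([.543,-.062,.15],down(7.7))"
```

```text
row [49.63, -44.57, 8.12] [-0.002, -0.002, -1.387]
```

```bash
python3 -m crank '[[2,-1.8,0,0,0,-0.06],[5,-4.5,0.5,0,0,-0.15],[8.5,-7.6,1,0,0,-0.25],[12,-10.7,1.5,0,0,-0.35],[15.5,-13.9,2,0,0,-0.45],[19,-17,2.5,0,0,-0.55],[22.5,-20.2,3,0,0,-0.65],[26,-23.3,3.5,0,0,-0.75],[29.5,-26.5,4,0,0,-0.85],[33,-29.6,4.5,0,0,-0.95]]' 1
python3 -c "
from h import *
rel([.543,-.062,.15],down(7.7))"
```

```text
time: 1.1
eef_pos: [0.4323, -0.2548, 0.1858]
tcp_rot: [0.805, 0.594, -0.0, -0.0]
contact_force: [0.5, -0.4, 0.0]
opening: 1.002
finger_force: 0.0
row [21.69, 4.9, 3.59] [-0.0, -0.0, -0.433]
```

```bash
python3 -m crank '[[3.5,0.8,0.5,0,0,-0.08],[7,1.6,1,0,0,-0.15],[10.5,2.4,1.5,0,0,-0.22],[14,3.2,2.2,0,0,-0.29],[17,3.9,2.7,0,0,-0.35],[19.5,4.4,3.2,0,0,-0.4],[21.1,4.8,3.5,0,0,-0.425],[21.7,4.9,3.6,0,0,-0.433],[21.7,4.9,3.6,0,0,-0.433]]'
python3 - <<'E'
from h import *
s=st(); im,d,ci=grab('wrist'); cv2.imwrite('pics/w1.png',im); np.savez('w1.npz',im=im,d=d)
P=cloud(ci,d); hsv=cv2.cvtColor(im,cv2.COLOR_BGR2HSV)
b=((hsv[...,0]>100)&(hsv[...,0]<130)&(hsv[...,1]>120)&(hsv[...,2]>60)&(P[...,2]>.036)&(P[...,2]<.043)).astype(np.uint8)
c,_=cv2.findContours(b,cv2.RETR_EXTERNAL,cv2.CHAIN_APPROX_NONE); c=max(c,key=cv2.contourArea)
q=onplane(ci,c.reshape(-1,2),.039); r=cv2.minAreaRect((q[:,:2]*1000).astype(np.float32)); print('block',r, cv2.boxPoints(r))
print(ci['origin'],ci['orientation'])
E
```

```text
time: 2.0
eef_pos: [0.5432, -0.0638, 0.1498]
tcp_rot: [0.659, 0.752, -0.0, -0.0]
contact_force: [0.5, -0.6, -0.2]
opening: 1.003
finger_force: 0.0
{'time': 2.0, 'eef_pos': [0.5432, -0.0638, 0.1498], 'tcp_rot': [0.6593, 0.7519, -0.0003, -0.0005], 'contact_force': [0.5194, -0.5807, -0.1587], 'wrist_torque': [0.0302, 0.0084, -0.0264], 'opening': 1.0026, 'finger_force': 0.0}
block ((544.5999145507812, -62.78498840332031), (28.873878479003906, 16.902570724487305), 7.45709753036499) [[529.18823  -56.278862]
 [531.38196  -73.038475]
 [560.0116   -69.291115]
 [557.8179   -52.5315  ]]
[0.53410283 0.00607049 0.29142873] [0.98846011 0.06441548 0.00891888 0.13681269]
```

View pics/w1.png

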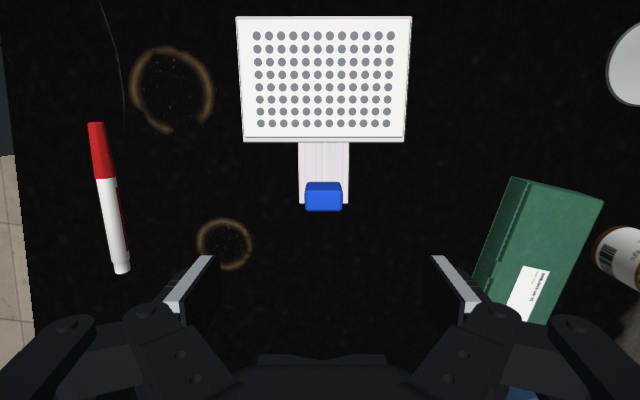

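The wrist view shows the block at (324,197), lined up between the fingers. The pen at (110,200) and the slide box at (540,250) are clear of the descent. Now I'll descend and grip.

```bash
python3 -m crank '[[0,0.1,3,0,0,0],[0.1,0.15,6.5,0,0,0],[0.1,0.15,9.5,0,0,0],[0.1,0.15,11.8,0,0,0],[0.1,0.15,13.2,0,0,0],[0.1,0.15,13.8,0,0,0],[0.1,0.15,14,0,0,0],[0.1,0.15,14,0,0,0]]' 0.7
python3 -m crank '[[0,0,0,0,0,0],[0,0,0,0,0,0],[0,0,0,0,0,0],[0,0,0,0,0,0],[0,0,0,0,0,0],[0,0,0,0,0,0]]' 0.2 30
python3 -c "
from h import *
s=st(); a=np.radians(-4.6); y=np.array([-np.sin(a),np.cos(a)]); o=np.array([.558,.286]);
for k in (.16,.09+.095,.09+.02,.09): rel(list(o-y*k)+[s['eef_pos'][2]],down(-4.6))"
```

```text
time: 2.85
eef_pos: [0.5456, -0.0637, 0.0113]
tcp_rot: [0.66, 0.751, 0.0, 0.001]
contact_force: [0.6, -0.4, -0.3]
opening: 0.703
finger_force: 0.0
time: 3.45
eef_pos: [0.5455, -0.0635, 0.0116]
tcp_rot: [0.659, 0.752, 0.0, 0.001]
contact_force: [-1.8, -0.2, 5.7]
opening: 0.343
finger_force: 31.5
{'time': 3.45, 'eef_pos': [0.5455, -0.0635, 0.0116], 'tcp_rot': [0.6594, 0.7518, 0.0001, 0.0007], 'contact_force': [-1.8426, -0.1976, 5.6717], 'wrist_torque': [-0.0656, 0.3698, 0.1044], 'opening': 0.343, 'finger_force': 31.4901}
row [18.84, 2.44, -0.01] [0.001, 0.001, 0.211]
row [16.4, 1.92, -0.01] [0.001, 0.001, 0.211]
row [23.73, 3.49, -0.02] [0.001, 0.001, 0.211]
row [25.69, 3.91, -0.02] [0.001, 0.001, 0.211]
```

```bash
python3 -m crank '[[0.3,0,-0.1,0,0,0.005],[1.3,0.1,-0.1,0,0,0.02],[2.8,0.25,-0.1,0,0,0.045],[4.5,0.4,-0.1,0,0,0.07],[6.2,0.55,-0.1,0,0,0.1],[7.9,0.7,-0.1,0,0,0.125],[9.6,0.85,-0.1,0,0,0.155],[11.2,1.05,-0.1,0,0,0.18],[12.6,1.2,-0.1,0,0,0.2],[13.3,1.3,-0.1,0,0,0.211]]'
python3 - <<'E'
from h import *
s=st(); im,d,ci=grab('wrist'); cv2.imwrite('pics/w2.png',im)
P=cloud(ci,d); hsv=cv2.cvtColor(im,cv2.COLOR_BGR2HSV)
a=np.radians(-4.6); y=np.array([-np.sin(a),np.cos(a)]); o=np.array([.558,.286])
for k in (.11,.095,.09): rel(list(o-y*k)+[s['eef_pos'][2]],down(-4.6))
E
```

```text
time: 4.45
eef_pos: [0.5405, 0.0707, 0.0115]
tcp_rot: [0.735, 0.678, -0.0, 0.001]
contact_force: [-1.1, -3.0, 2.8]
opening: 0.344
finger_force: 31.0
{'time': 4.45, 'eef_pos': [0.5405, 0.0707, 0.0115], 'tcp_rot': [0.7349, 0.6782, -0.0002, 0.0006], 'contact_force': [-1.1305, -2.9871, 2.811], 'wrist_torque': [-0.6674, 0.0435, 0.0528], 'opening': 0.3438, 'finger_force': 30.9724}
row [10.51, 0.01, 0.01] [0.001, -0.0, -0.001]
row [12.01, 0.01, 0.01] [0.001, -0.0, -0.001]
row [12.51, 0.01, 0.01] [0.001, -0.0, -0.001]
```

View pics/w2.png

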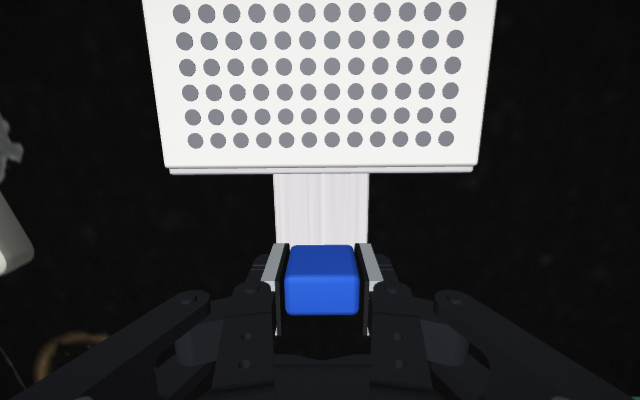

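The tray is straight in the grip, with the block at (321,280) between the pads. Now I'll slide it into the bay.

```bash
python3 -m crank '[[0.5,0,0,0,0,0],[1.5,0,0,0,0,0],[3,0,0,0,0,0],[4.5,0,0,0,0,0],[6,0,0,0,0,0],[7.5,0,0,0,0,0],[9,0,0,0,0,0],[10.2,0,0,0,0,0],[11,0,0,0,0,0],[11.4,0,0,0,0,0]]'
python3 -m crank '[[0.2,0,0,0,0,0],[0.4,0,0,0,0,0],[0.6,0,0,0,0,0],[0.7,0,0,0,0,0],[0.8,0,0,0,0,0],[0.9,0,0,0,0,0],[1.0,0,0,0,0,0]]'
python3 -c "
from h import *
s=st(); a=np.radians(-4.6); y=np.array([-np.sin(a),np.cos(a)]); o=np.array([.558,.286])
rel(list(o-y*.09)+[s['eef_pos'][2]],down(-4.6))"
```

```text
time: 5.5
eef_pos: [0.5498, 0.1848, 0.0116]
tcp_rot: [0.735, 0.678, -0.0, 0.0]
contact_force: [-1.3, -5.7, 3.9]
opening: 0.348
finger_force: 31.3
time: 6.2
eef_pos: [0.5507, 0.1938, 0.0116]
tcp_rot: [0.735, 0.678, -0.0, 0.0]
contact_force: [-0.2, -4.9, 5.8]
opening: 0.346
finger_force: 31.3
{'time': 6.2, 'eef_pos': [0.5507, 0.1938, 0.0116], 'tcp_rot': [0.7351, 0.678, -0.0002, 0.0003], 'contact_force': [-0.2343, -4.8573, 5.815], 'wrist_torque': [-0.9669, 0.0394, -0.0082], 'opening': 0.3457, 'finger_force': 31.2679}
row [0.25, -0.01, -0.0] [0.0, 0.001, -0.001]
```

```bash
for i in 1 2 3; do python3 -m crank '[[0.1,0,0,0,0,0],[0.1,0,0,0,0,0]]'|sed -n 2,4p; done
```

```text
eef_pos: [0.5507, 0.1949, 0.0116]
tcp_rot: [0.735, 0.678, -0.0, 0.0]
contact_force: [0.0, -5.3, 5.2]
eef_pos: [0.5508, 0.195, 0.0116]
tcp_rot: [0.735, 0.678, -0.001, 0.001]
contact_force: [-0.7, -8.2, 6.2]
eef_pos: [0.5511, 0.1951, 0.0116]
tcp_rot: [0.735, 0.679, -0.001, 0.001]
contact_force: [0.5, -10.5, 6.3]
```

```bash
python3 -m crank '[[0.1,0,0,0,0,0],[0.1,0,0,0,0,0]]'|sed -n 2,4p;  python3 -m crank '[[0,0,0,0,0,0],[0,0,0,0,0,0],[0,0,0,0,0,0],[-0.1,0,-0.3,0,0,0],[-0.1,0,-2,0,0,0],[-0.1,0,-4.5,0,0,0],[-0.1,0,-8,0,0,0],[-0.1,0,-12,0,0,0],[-0.1,0,-16,0,0,0],[-0.1,0,-18,0,0,0]]' 0.8
python3 - <<'E'
from h import *
s=st(); im,d,ci=grab('wrist'); cv2.imwrite('pics/w3.png',im); np.savez('w3.npz',im=im,d=d)
P=cloud(ci,d); hsv=cv2.cvtColor(im,cv2.COLOR_BGR2HSV)
hb=(hsv[...,0]>100)&(hsv[...,0]<130)&(hsv[...,1]>120)&(hsv[...,2]>60)
b=(hb&(P[...,2]>.036)&(P[...,2]<.043)&(P[...,1]<.215)).astype(np.uint8)
c,_=cv2.findContours(b,cv2.RETR_EXTERNAL,cv2.CHAIN_APPROX_NONE); c=max(c,key=cv2.contourArea)
q=onplane(ci,c.reshape(-1,2),.039); print('block',cv2.minAreaRect((q[:,:2]*1000).astype(np.float32)))
o=((hsv[...,0]>5)&(hsv[...,0]<22)&(hsv[...,1]>130)&(hsv[...,2]>110)).astype(np.uint8)
n,l,S,C=cv2.connectedComponentsWithStats(o)
for i in range(1,n):
    if S[i,4]>30:
        c,_=cv2.findContours((l==i).astype(np.uint8),cv2.RETR_EXTERNAL,cv2.CHAIN_APPROX_NONE); uv=c[0].reshape(-1,2)
        q=onplane(ci,uv,.036); print('orange',S[i].tolist(),np.median(P[l==i],0).round(4),cv2.minAreaRect((q[:,:2]*1000).astype(np.float32)))
E
```

```text
eef_pos: [0.5516, 0.1953, 0.0116]
tcp_rot: [0.734, 0.679, -0.002, 0.002]
contact_force: [1.5, -14.1, 5.5]
time: 8.0
eef_pos: [0.5523, 0.1978, 0.1961]
tcp_rot: [0.735, 0.678, 0.003, 0.002]
contact_force: [1.0, 0.7, 0.1]
opening: 0.801
finger_force: 0.0
{'time': 8.0, 'eef_pos': [0.5523, 0.1978, 0.1961], 'tcp_rot': [0.735, 0.6781, 0.003, 0.0015], 'contact_force': [0.9586, 0.7117, 0.099], 'wrist_torque': [-0.0286, -0.052, 0.0056], 'opening': 0.8013, 'finger_force': 0.0}
block ((551.4882202148438, 195.29037475585938), (16.865901947021484, 29.271211624145508), 85.24374389648438)
orange [404, 41, 14, 87, 753] [0.6357 0.2805 0.0344] ((634.9754638671875, 279.261962890625), (69.10489654541016, 8.201205253601074), 86.20343017578125)
orange [222, 45, 15, 86, 676] [0.4817 0.2908 0.0331] ((482.2900695800781, 288.8724365234375), (68.42769622802734, 6.817112445831299), 86.20146179199219)
orange [533, 178, 21, 16, 179] [0.7415 0.1885 0.0555] ((755.59716796875, 183.26907348632812), (16.86850929260254, 12.387399673461914), 21.223169326782227)
```

View pics/w3.png

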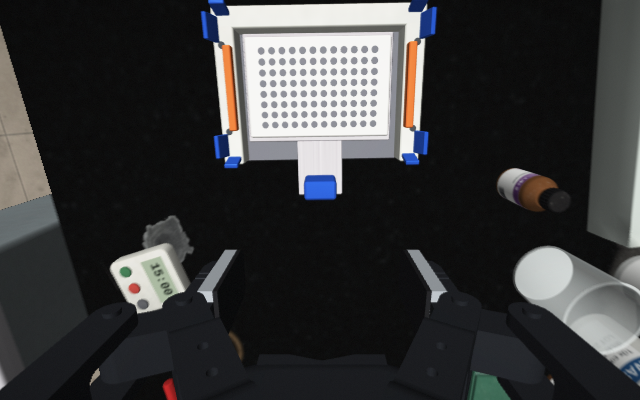

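The tray is in the bay, with the block at (320,187) and the orange bars at (229,87) and (411,85). I'll check that it is fully home, and its yaw, on an enlargement.

Run:
```python
from h import *
z=np.load('w3.npz'); im,d=z['im'],z['d']; cv2.imwrite('pics/w3c.png',cv2.resize(im[0:170,200:440],None,fx=3.3,fy=3.3,interpolation=cv2.INTER_CUBIC))
ci=ctrl.camera_info('wrist'); g=cv2.GaussianBlur(cv2.cvtColor(im,cv2.COLOR_BGR2GRAY),(3,3),0).astype(int)
for u in(265,290,315,340,370): print(u,g[18:44,u].tolist(),g[126:166,u].tolist())
```

```text
265 [240, 240, 240, 240, 240, 240, 239, 229, 195, 146, 109, 95, 93, 93, 103, 147, 200, 219, 223, 239, 247, 247, 247, 247, 247, 246] [144, 162, 204, 238, 247, 247, 247, 247, 247, 239, 211, 195, 212, 225, 201, 159, 142, 144, 144, 144, 144, 144, 144, 144, 144, 144, 144, 144, 144, 144, 144, 144, 143, 117, 62, 24, 15, 14, 13, 13]
290 [240, 240, 240, 240, 240, 240, 237, 218, 175, 129, 101, 94, 93, 93, 118, 176, 215, 222, 229, 241, 246, 246, 246, 246, 246, 246] [245, 246, 247, 247, 247, 247, 247, 247, 246, 229, 203, 204, 221, 219, 186, 148, 139, 144, 144, 145, 145, 145, 145, 145, 145, 145, 145, 145, 145, 145, 144, 145, 133, 92, 41, 17, 14, 14, 14, 15]
315 [240, 241, 241, 241, 241, 241, 233, 201, 153, 113, 97, 95, 94, 96, 129, 191, 223, 228, 239, 246, 246, 246, 246, 246, 246, 247] [160, 200, 235, 247, 247, 247, 247, 247, 243, 216, 195, 211, 228, 216, 202, 215, 229, 229, 229, 229, 229, 229, 229, 229, 229, 229, 229, 229, 229, 229, 229, 229, 229, 229, 229, 229, 229, 229, 229, 229]
340 [239, 239, 239, 239, 240, 237, 220, 178, 131, 102, 95, 94, 93, 105, 150, 202, 222, 226, 240, 247, 246, 246, 246, 246, 246, 247] [232, 244, 247, 247, 247, 247, 247, 247, 236, 208, 197, 216, 226, 211, 198, 207, 217, 217, 218, 218, 218, 218, 218, 218, 218, 219, 219, 219, 219, 219, 219, 219, 219, 219, 219, 220, 220, 220, 221, 222]
370 [238, 238, 238, 238, 238, 228, 195, 147, 109, 95, 92, 92, 92, 120, 180, 217, 224, 232, 243, 246, 246, 246, 246, 246, 246, 246] [224, 243, 247, 247, 247, 247, 247, 244, 221, 196, 208, 226, 220, 185, 148, 139, 142, 143, 143, 143, 143, 143, 143, 143, 143, 143, 142, 142, 142, 142, 140, 114, 60, 23, 15, 14, 15, 14, 14, 13]
```

View pics/w3c.png

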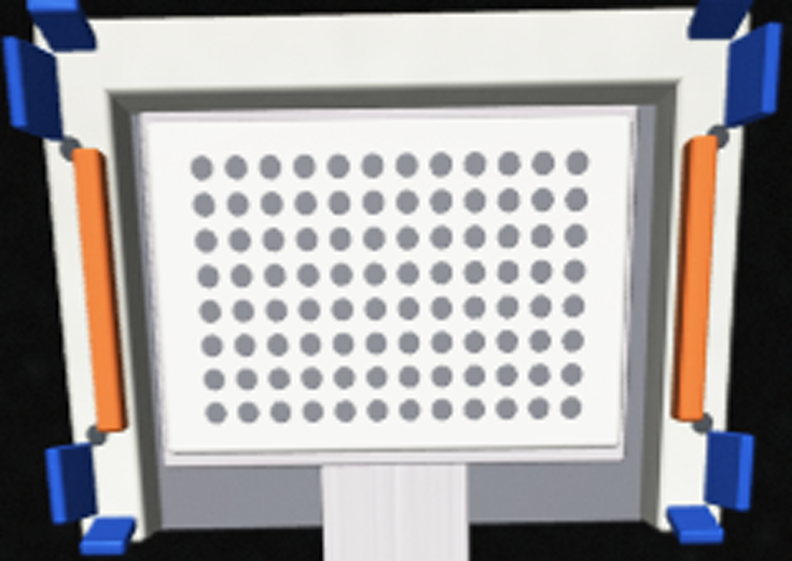

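Run:
```python
from h import *
ci=ctrl.camera_info('wrist')
T=onplane(ci,[[265,26.6],[370,24.8]],.026); B=onplane(ci,[[265,33.0],[370,31.5]],.006)
print(T.round(4),B.round(4)); v=T[1]-T[0]; print('yaw dock',np.degrees(np.arctan2(v[1],v[0]))); v=B[1]-B[0]; print('yaw tray',np.degrees(np.arctan2(v[1],v[0])))
# outer front corners: front bay floor line z=0
F=onplane(ci,[[265,159.5],[370,157.5]],.0); v=F[1]-F[0]; print(F.round(4),np.degrees(np.arctan2(v[1],v[0])))
# cover refine
import numpy as np
z=np.load('top0.npz')
up=np.radians(-27.4); n=np.array([-np.sin(np.radians(30))*np.cos(up),-np.sin(np.radians(30))*np.sin(up),np.cos(np.radians(30))])
xc=np.array([np.cos(np.radians(30))*np.cos(up),np.cos(np.radians(30))*np.sin(up),np.sin(np.radians(30))])
print('n',n,'x',xc)
for p,dx in(((.6445,-.3565,.1014),.07),((.5368,-.2999,.0319),-.07)): print('centre underside',np.array(p)-xc*dx-n*.006)
print('from handle',np.array([.5857,-.3208,.0895])-n*.036)
```

```text
[[0.5187 0.3372 0.026 ]
 [0.6073 0.3315 0.026 ]] [[0.5156 0.3364 0.006 ]
 [0.6102 0.3301 0.006 ]]
yaw dock -3.6268703187608335
yaw tray -3.782284500484503
[[0.5002 0.2219 0.    ]
 [0.6062 0.2151 0.    ]] -3.6623557035398315
n [-0.44390769  0.23009989  0.8660254 ] x [ 0.76887068 -0.3985447   0.5       ]
centre underside [ 0.5933425  -0.32998247  0.06120385]
centre underside [ 0.59328439 -0.32917873  0.06170385]
from handle [ 0.60168068 -0.3290836   0.05832309]
```

The tray is home: its back edge runs parallel to the back wall with no gap. Dock refined to about (0.558, 0.285), yaw -3.8°. Now I'll go to the cover.

```bash
cat >> h.py <<'E'
def covR(az,tilt):
    a,t=np.radians(az),np.radians(tilt)
    x=np.array([np.cos(t)*np.cos(a),np.cos(t)*np.sin(a),np.sin(t)]); n=np.array([-np.sin(t)*np.cos(a),-np.sin(t)*np.sin(a),np.cos(t)])
    return x,n,R.from_matrix(np.c_[np.cross(n,x),x,-n])
E
python3 - <<'E'
from h import *
x,n,Rt=covR(-27.6,30); c=np.array([.5933,-.3296,.062])
rel(c+n*.12,Rt); print(c+n*.12, c+n*.010); print(ctrl.get_state()['qpos'])
E
```

```text
row [-49.95, 2.64, 3.15] [-0.507, -0.11, 0.39]
[ 0.54012779 -0.30180224  0.16592305] [ 0.58886898 -0.32728352  0.07066025]
[1.70885907e-01 1.19281419e-01 1.83261418e+00 6.60989814e-04
 1.17868957e+00 2.51031584e-01]
```

```bash
python3 -m crank '[[-2,0.1,0,-0.02,0,0.015],[-6,0.3,0,-0.06,-0.01,0.05],[-10.5,0.5,0,-0.1,-0.02,0.08],[-15,0.8,0.2,-0.15,-0.03,0.115],[-19.5,1,0.5,-0.2,-0.04,0.15],[-24,1.3,0.8,-0.25,-0.05,0.19],[-28.5,1.5,1.2,-0.3,-0.06,0.225],[-33,1.7,1.6,-0.35,-0.075,0.26],[-37.5,2,2,-0.4,-0.085,0.3],[-41,2.2,2.4,-0.44,-0.095,0.33]]' 0.5
python3 - <<'E'
from h import *
x,n,Rt=covR(-27.6,30); c=np.array([.5933,-.3296,.062])
rel(c+n*.12,Rt)
E
```

```text
time: 9.05
eef_pos: [0.5386, -0.2152, 0.1662]
tcp_rot: [0.818, 0.531, 0.113, 0.192]
contact_force: [0.4, 0.9, 0.6]
opening: 0.499
finger_force: 0.0
row [-7.83, 3.26, 1.76] [-0.074, -0.01, 0.06]
```

```bash
python3 -m crank '[[-2.5,1,0.5,-0.02,0,0.02],[-5,2,1.1,-0.05,-0.005,0.04],[-7,2.9,1.6,-0.07,-0.01,0.055],[-7.8,3.25,1.75,-0.074,-0.01,0.06],[-7.8,3.25,1.75,-0.074,-0.01,0.06],[-7.8,3.25,1.75,-0.074,-0.01,0.06]]' 0.5
python3 - <<'E'
from h import *
s=st(); im,d,ci=grab('wrist'); cv2.imwrite('pics/w4.png',im); np.savez('w4.npz',im=im,d=d)
P=cloud(ci,d); hsv=cv2.cvtColor(im,cv2.COLOR_BGR2HSV)
o=((hsv[...,0]>5)&(hsv[...,0]<22)&(hsv[...,1]>130)&(hsv[...,2]>110)).astype(np.uint8)
n,l,S,C=cv2.connectedComponentsWithStats(o); ps=[]
for i in range(1,n):
    if S[i,4]>60: print('orange',S[i].tolist(),C[i].round(1),np.mean(P[l==i],0).round(4)); ps.append((S[i,4],np.mean(P[l==i],0)))
# plane from white cover points
w=(hsv[...,1]<40)&(hsv[...,2]>150)&(abs(P[...,0]-.593)<.1)&(abs(P[...,1]+.33)<.09)&(P[...,2]>.015)&(P[...,2]<.13)
Q=P[w]; k=np.ones(len(Q),bool); A=np.c_[Q[:,:2],np.ones(len(Q))]
for _ in range(8): co=np.linalg.lstsq(A[k],Q[k,2],rcond=None)[0]; k=abs(A@co-Q[:,2])<.004
print(len(Q),k.sum(),co,'tilt',np.degrees(np.arctan(np.hypot(*co[:2]))),'az',np.degrees(np.arctan2(co[1],co[0])))
x,nn,Rt=covR(-27.6,30); c=np.array([.5933,-.3296,.062])
D=(P-c)@nn; hm=(D>.03)&(D<.042)&(np.linalg.norm(P-c,axis=2)<.06)&(hsv[...,2]<90)
H=P[hm]-c; yy=np.cross(nn,x); print('handle top n',len(H),'x',np.percentile(H@x,[3,50,97]).round(4),'y',np.percentile(H@yy,[3,50,97]).round(4),'z',np.median(H@nn))
E
```

```text
time: 9.65
eef_pos: [0.5411, -0.2989, 0.1665]
tcp_rot: [0.826, 0.502, 0.134, 0.22]
contact_force: [-0.7, 0.9, 0.2]
opening: 0.498
finger_force: 0.0
{'time': 9.65, 'eef_pos': [0.5411, -0.2989, 0.1665], 'tcp_rot': [0.8257, 0.502, 0.1339, 0.2199], 'contact_force': [-0.712, 0.9386, 0.2107], 'wrist_torque': [0.1514, 0.215, -0.0413], 'opening': 0.4977, 'finger_force': 0.0}
orange [403, 165, 20, 72, 1067] [412.3 200.2] [ 0.6454 -0.3547  0.1022]
orange [226, 166, 20, 72, 1057] [236.  201.1] [ 0.5378 -0.2993  0.0333]
23072 22347 [ 0.51151327 -0.26056765 -0.32184037] tilt 29.858276086472586 az -26.99454181163681
handle top n 1507 x [-0.0062  0.0002  0.0066] y [-0.0263  0.0026  0.029 ] z 0.03445808319488218
```

View pics/w4.png

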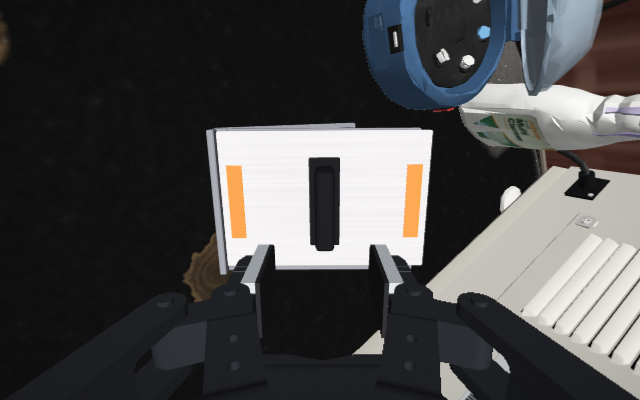

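The handle is at (324,203), centred between the fingers, and the strips are at (236,201) and (412,200), so the lateral offset is small. Next I'll work out the descent.

Run:
```python
from h import *
x,n,Rt=covR(-27.3,30); c=np.array([.594,-.3285,.062])
rel(c+n*.06,Rt);rel(c+n*.0105,Rt); st()
```

```text
row [-0.23, 0.02, 6.1] [-0.002, 0.0, -0.001]
row [-0.23, 0.03, 11.05] [-0.002, 0.0, -0.001]
{'time': 9.7, 'eef_pos': [0.5413, -0.2987, 0.1667], 'tcp_rot': [0.8255, 0.5022, 0.134, 0.2201], 'contact_force': [0.281, 0.202, -0.4176], 'wrist_torque': [0.1072, 0.1956, 0.0162], 'opening': 0.4996, 'finger_force': 0.0}
```

```bash
python3 -m crank '[[-0.2,0,2,0,0,0],[-0.2,0,4.5,0,0,0],[-0.2,0,7,0,0,0],[-0.2,0,8.8,0,0,0],[-0.2,0,10,0,0,0],[-0.2,0,10.7,0,0,0],[-0.2,0,11,0,0,0],[-0.2,0,11,0,0,0]]' 0.5
python3 -m crank '[[0,0,0,0,0,0],[0,0,0,0,0,0],[0,0,0,0,0,0],[0,0,0,0,0,0],[0,0,0,0,0,0],[0,0,0,0,0,0]]' 0.05 60
python3 -c "
from h import *
s=st(); x,n,Rt=covR(-27.3,30); c=np.array([.594,-.3285,.062]); rel(c+n*.0105,Rt)"
```

```text
time: 10.5
eef_pos: [0.5893, -0.3267, 0.0721]
tcp_rot: [0.825, 0.502, 0.134, 0.221]
contact_force: [0.3, -0.9, -0.3]
opening: 0.502
finger_force: 0.0
time: 11.1
eef_pos: [0.5892, -0.3271, 0.073]
tcp_rot: [0.825, 0.502, 0.134, 0.221]
contact_force: [-5.1, 2.4, 5.7]
opening: 0.156
finger_force: 59.9
{'time': 11.1, 'eef_pos': [0.5892, -0.3271, 0.073], 'tcp_rot': [0.8254, 0.5017, 0.1342, 0.2213], 'contact_force': [-5.0711, 2.3837, 5.6686], 'wrist_torque': [0.1672, 0.3863, -0.0284], 'opening': 0.156, 'finger_force': 59.8898}
row [0.09, -0.12, 0.15] [-0.0, 0.002, -0.002]
```

```bash
python3 -m crank '[[0,0,-0.3,0,0,0],[0,0,-0.8,0,0,0],[0,0,-1.6,0,0,0],[0,0,-2.8,0,0,0],[0,0,-4.2,0,0,0],[0,0,-5.6,0,0,0],[0,0,-7,0,0,0],[0,0,-8,0,0,0],[0,0,-8.5,0,0,0]]'
python3 -c "
from h import *
s=st(); 
rel([.556,-.15,.18],down(-15)); rel([.558,.285,.12],down(-3.8)); print(s['qpos'])"
```

```text
time: 12.0
eef_pos: [0.5507, -0.3068, 0.146]
tcp_rot: [0.826, 0.502, 0.134, 0.221]
contact_force: [-0.3, 0.6, -3.3]
opening: 0.147
finger_force: 59.2
{'time': 12.0, 'eef_pos': [0.5507, -0.3068, 0.146], 'tcp_rot': [0.8257, 0.5017, 0.1339, 0.2205], 'contact_force': [-0.2856, 0.6001, -3.3272], 'wrist_torque': [0.2512, 0.4979, -0.0251], 'opening': 0.1472, 'finger_force': 59.1501}
row [14.16, -4.16, -6.32] [0.52, 0.057, -0.212]
row [52.86, -24.36, -11.02] [0.514, 0.108, -0.403]
[-0.7161506   0.04812399  2.08081602  0.2398918   0.51534584 -0.41650389]
```

```bash
python3 -m crank '[[0.8,-0.2,-0.6,0.03,0.003,-0.012],[2.5,-0.7,-1.5,0.09,0.01,-0.037],[4.5,-1.3,-2.3,0.16,0.018,-0.065],[6.5,-1.9,-3.2,0.24,0.026,-0.1],[8.5,-2.5,-4,0.31,0.034,-0.127],[10.5,-3.1,-4.8,0.38,0.042,-0.155],[12.2,-3.6,-5.5,0.45,0.05,-0.183],[13.5,-4,-6,0.5,0.055,-0.204],[14.1,-4.15,-6.3,0.52,0.057,-0.212]]'
python3 -c "
from h import *
s=st(); 
rel([.558,.285,.12],down(-3.8))"
```

```text
time: 12.9
eef_pos: [0.5571, -0.1501, 0.1792]
tcp_rot: [0.793, 0.609, 0.0, -0.0]
contact_force: [0.5, 0.3, -4.7]
opening: 0.15
finger_force: 59.0
{'time': 12.9, 'eef_pos': [0.5571, -0.1501, 0.1792], 'tcp_rot': [0.7929, 0.6093, 0.0001, -0.0003], 'contact_force': [0.4748, 0.3073, -4.6568], 'wrist_torque': [0.0013, 0.0499, 0.0255], 'opening': 0.1502, 'finger_force': 59.0306}
row [42.07, -11.11, 5.94] [-0.0, -0.0, -0.194]
```

```bash
python3 -m crank '[[1.5,-0.4,0,0,0,-0.01],[5,-1.3,0,0,0,-0.025],[9,-2.4,0,0,0,-0.045],[13,-3.4,0,0,0,-0.06],[17,-4.5,0,0,0,-0.08],[21,-5.5,0,0,0,-0.1],[25,-6.6,0,0,0,-0.12],[29,-7.7,0.3,0,0,-0.14],[33,-8.7,1,0,0,-0.16],[36.5,-9.6,2,0,0,-0.175]]'
python3 -m crank '[[2.5,-0.7,1,0,0,-0.01],[4.3,-1.15,2.2,0,0,-0.015],[5.2,-1.4,3.2,0,0,-0.019],[5.6,-1.5,3.9,0,0,-0.019],[5.6,-1.5,3.9,0,0,-0.019],[5.6,-1.5,3.9,0,0,-0.019]]'
python3 - <<'E'
from h import *
s=st(); rel([.558,.285,.12],down(-3.8))
for n in('wrist','top'):
    im,d,ci=grab(n); cv2.imwrite(f'pics/{n}5.png',im); np.savez(f'{n}5.npz',im=im,d=d)
    if n=='wrist':
        P=cloud(ci,d); hsv=cv2.cvtColor(im,cv2.COLOR_BGR2HSV)
        o=((hsv[...,0]>5)&(hsv[...,0]<22)&(hsv[...,1]>130)&(hsv[...,2]>110)).astype(np.uint8)
        N,l,S,C=cv2.connectedComponentsWithStats(o)
        for i in range(1,N):
            if S[i,4]>60:
                c,_=cv2.findContours((l==i).astype(np.uint8),cv2.RETR_EXTERNAL,cv2.CHAIN_APPROX_NONE); z=np.median(P[l==i][:,2]); q=onplane(ci,c[0].reshape(-1,2),z)
                print(S[i].tolist(),np.mean(P[l==i],0).round(4),cv2.minAreaRect((q[:,:2]*1000).astype(np.float32)))
E
```

```text
time: 13.9
eef_pos: [0.5578, 0.2285, 0.1596]
tcp_rot: [0.737, 0.676, 0.001, 0.0]
contact_force: [0.3, -0.8, -3.3]
opening: 0.15
finger_force: 59.1
time: 14.5
eef_pos: [0.5485, 0.2826, 0.1204]
tcp_rot: [0.731, 0.682, 0.0, 0.0]
contact_force: [0.5, -0.0, -4.6]
opening: 0.151
finger_force: 59.0
{'time': 14.5, 'eef_pos': [0.5485, 0.2826, 0.1204], 'tcp_rot': [0.731, 0.6824, 0.0001, 0.0003], 'contact_force': [0.4848, -0.0332, -4.6418], 'wrist_torque': [0.0413, -0.0144, -0.0023], 'opening': 0.1512, 'finger_force': 58.997}
row [0.31, 0.93, 0.04] [0.0, 0.0, -0.002]
[156, 199, 38, 112, 2645] [0.479  0.2913 0.1137] ((478.5338134765625, 288.12054443359375), (58.0654411315918, 11.920523643493652), 86.25469207763672)
[450, 198, 38, 113, 2660] [0.618  0.2819 0.1139] ((618.0242309570312, 278.5927429199219), (58.564090728759766, 11.918627738952637), 85.97589111328125)
[582, 314, 38, 31, 655] [0.7395 0.189  0.0556] ((741.2966918945312, 187.02102661132812), (21.71466827392578, 23.937028884887695), 28.60629653930664)
```

View pics/wrist5.png

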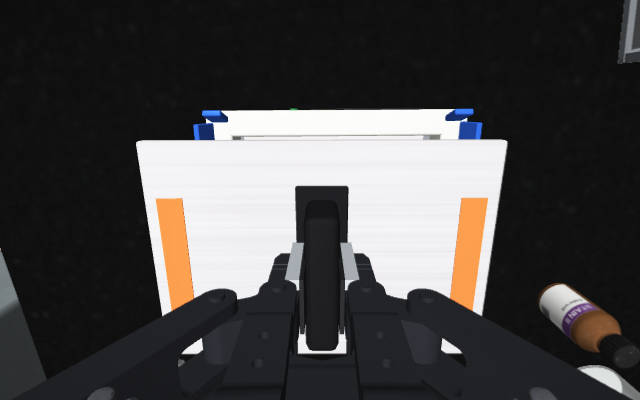

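The cover is held level above the dock, with strips at (172,255) and (470,255) and its far edge on row 140. The dock's back guides show at (205,130) and (470,130). I'll use the far edge to get the cover's y centre.

Run:
```python
from h import *
z=np.load('wrist5.npz'); im=z['im']; ci=ctrl.camera_info('wrist'); 
g=cv2.cvtColor(im,cv2.COLOR_BGR2GRAY).astype(int)
for u in (160,175): print(u,g[132:150,u].tolist())
for u in (300,): print(g[128:150,u].tolist())
# cover far edge at top z=.114 (bg is black at u=150..185, 485..500)
E=[]
for u in list(range(150,186,3))+list(range(486,500,3)):
    col=g[125:155,u]; v=np.argmax(col>130); a,b=col[v-1],col[v]; E.append([u,125+v-1+(130-a)/(b-a)])
q=onplane(ci,E,.114); p=np.polyfit(q[:,0],q[:,1],1); yaw=np.arctan(p[0]); print('edge yaw',np.degrees(yaw))
e=np.array([.5484,np.polyval(p,.5484)]); print('edge',e,'centre',e-.056*np.array([-np.sin(yaw),np.cos(yaw)])+0)
# dock outer back wall edge z=.026 rows ~110 between guides
E=[]
for u in list(range(235,440,8)):
    col=g[95:125,u]; v=np.argmax(col>130); a,b=col[v-1],col[v]; E.append([u,95+v-1+(130-a)/(b-a)])
E=np.array(E); p=np.polyfit(E[:,0],E[:,1],1); k=abs(np.polyval(p,E[:,0])-E[:,1])<1
q=onplane(ci,E[k],.026); p=np.polyfit(q[:,0],q[:,1],1); print('dock back yaw',np.degrees(np.arctan(p[0])),'y at x=.562',np.polyval(p,.562), '=> origin y', np.polyval(p,.562)-.066)
hsv=cv2.cvtColor(im,cv2.COLOR_BGR2HSV); hb=((hsv[...,0]>100)&(hsv[...,0]<130)&(hsv[...,1]>120)&(hsv[...,2]>60)).astype(np.uint8)
N,l,S,C=cv2.connectedComponentsWithStats(hb)
P=cloud(ci,z['d'])
for i in range(1,N):
    if S[i,4]>25: print('blue',S[i].tolist(),C[i].round(1),np.median(P[l==i],0).round(4))
```

```text
160 [17, 17, 17, 16, 16, 15, 16, 15, 192, 236, 243, 243, 243, 243, 243, 244, 244, 245]
175 [16, 17, 17, 17, 16, 18, 16, 18, 192, 237, 243, 243, 243, 243, 243, 244, 244, 245]
[252, 252, 252, 252, 252, 252, 239, 190, 191, 241, 243, 236, 216, 241, 242, 242, 241, 242, 242, 242, 242, 243]
edge yaw -3.891140086522424
edge [0.5484     0.33951467] centre [0.54459978 0.28364376]
dock back yaw -3.7056893677617255 y at x=.562 0.3504852518836098 => origin y 0.2844852518836098
blue [446, 108, 28, 13, 265] [459.5 113.8] [0.642  0.3423 0.0399]
blue [202, 110, 26, 12, 246] [214.3 115.5] [0.4847 0.3522 0.0408]
blue [459, 121, 24, 18, 383] [470.3 129.9] [0.6499 0.3314 0.0371]
blue [193, 123, 21, 17, 330] [203.2 131.3] [0.4755 0.3428 0.0371]
```

```bash
python3 -m crank '[[0.1,0.5,0.5,0,0,0],[0.17,0.9,1.5,0,0,0],[0.17,1.03,2.8,0,0,0],[0.17,1.03,4,0,0,0],[0.17,1.03,4.9,0,0,0],[0.17,1.03,5.5,0,0,0],[0.17,1.03,5.8,0,0,0],[0.17,1.03,5.9,0,0,0],[0.17,1.03,5.9,0,0,0]]'
python3 - <<'E'
from h import *
s=st(); im,d,ci=grab('wrist'); cv2.imwrite('pics/w6.png',im); P=cloud(ci,d)
hsv=cv2.cvtColor(im,cv2.COLOR_BGR2HSV); hb=((hsv[...,0]>100)&(hsv[...,0]<130)&(hsv[...,1]>120)&(hsv[...,2]>60)).astype(np.uint8)
N,l,S,C=cv2.connectedComponentsWithStats(hb)
for i in range(1,N):
    if S[i,4]>25: print('blue',S[i].tolist(),C[i].round(1),np.median(P[l==i],0).round(4))
E
```

```text
time: 15.5
eef_pos: [0.5588, 0.2846, 0.0616]
tcp_rot: [0.731, 0.683, 0.0, 0.0]
contact_force: [-0.2, 0.0, -3.8]
opening: 0.149
finger_force: 59.1
{'time': 15.5, 'eef_pos': [0.5588, 0.2846, 0.0616], 'tcp_rot': [0.7306, 0.6828, 0.0003, 0.0002], 'contact_force': [-0.1722, 0.0261, -3.8446], 'wrist_torque': [-0.0106, 0.02, -0.0251], 'opening': 0.1493, 'finger_force': 59.0654}
blue [466, 115, 40, 16, 474] [485.5 122.4] [0.6409 0.3422 0.04  ]
blue [138, 117, 40, 15, 449] [156.8 124.1] [0.4847 0.3522 0.0402]
blue [484, 132, 33, 44, 514] [505.6 147.9] [0.651  0.3312 0.041 ]
blue [127, 134, 33, 44, 479] [137.1 150.3] [0.4726 0.3425 0.0411]
blue [482, 307, 9, 14, 83] [486.1 313.5] [0.6464 0.2396 0.0413]
blue [155, 309, 7, 11, 52] [158.1 314.3] [0.466  0.2515 0.0411]
blue [180, 354, 14, 3, 39] [186.3 355. ] [0.4754 0.2239 0.0412]
blue [297, 354, 46, 7, 233] [320.4 356.2] [0.554  0.2039 0.0249]
```

View pics/w6.png

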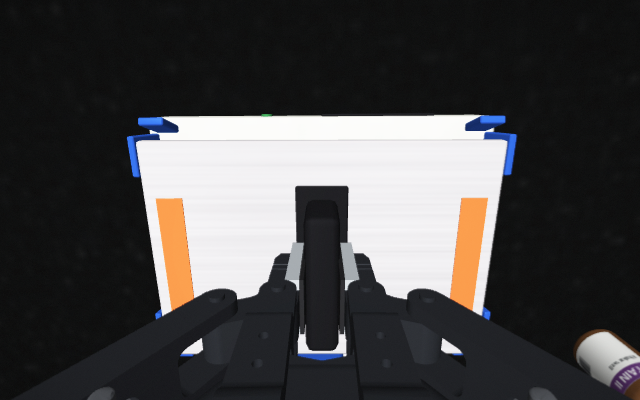

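The cover is centred between the guides: the side guides at columns 137 and 506 line up with its edges. Now I'll lower it gently onto the bars.

```bash
python3 -m crank '[[0,0,0.2,0,0,0],[0,0,0.4,0,0,0],[0,0,0.6,0,0,0],[0,0,0.8,0,0,0],[0,0,0.95,0,0,0],[0,0,1.05,0,0,0],[0,0,1.1,0,0,0]]' | sed -n 2,4p
for i in 1 2 3; do python3 -m crank '[[0,0,0.05,0,0,0],[0,0,0.1,0,0,0]]'|sed -n 2,4p; done
```

```text
eef_pos: [0.5585, 0.2844, 0.0501]
tcp_rot: [0.731, 0.683, -0.0, -0.0]
contact_force: [-0.2, -0.1, -4.2]
eef_pos: [0.5587, 0.2844, 0.0494]
tcp_rot: [0.731, 0.683, 0.0, 0.0]
contact_force: [-0.4, -0.8, -3.7]
eef_pos: [0.5586, 0.2844, 0.0484]
tcp_rot: [0.731, 0.683, 0.0, 0.0]
contact_force: [-0.3, -0.1, -2.1]
eef_pos: [0.5589, 0.2845, 0.048]
tcp_rot: [0.731, 0.683, 0.0, 0.0]
contact_force: [-2.3, 0.2, 1.3]
```

```bash
python3 -m crank '[[0,0,0,0,0,0],[0,0,0,0,0,0],[0,0,0,0,0,0],[0,0,-0.3,0,0,0],[0,0,-1,0,0,0],[0,0,-2.5,0,0,0],[0,0,-4.5,0,0,0],[0,0,-6.5,0,0,0],[0,0,-8,0,0,0],[0,0,-8.5,0,0,0]]' 0.4 20
python3 - <<'E'
from h import *
s=st(); im,d,ci=grab('wrist'); cv2.imwrite('pics/w7.png',im); P=cloud(ci,d)
hsv=cv2.cvtColor(im,cv2.COLOR_BGR2HSV)
o=((hsv[...,0]>5)&(hsv[...,0]<22)&(hsv[...,1]>130)&(hsv[...,2]>110)).astype(np.uint8)
N,l,S,C=cv2.connectedComponentsWithStats(o)
for i in range(1,N):
    if S[i,4]>60:
        c,_=cv2.findContours((l==i).astype(np.uint8),cv2.RETR_EXTERNAL,cv2.CHAIN_APPROX_NONE); q=onplane(ci,c[0].reshape(-1,2),.042)
        print(S[i].tolist(),np.mean(P[l==i],0).round(4),cv2.minAreaRect((q[:,:2]*1000).astype(np.float32)))
a=np.radians(-3.8); x=np.array([np.cos(a),np.sin(a)]); o=np.array([.5588,.2846])
for k in(-.07,.07): rel(list(o+k*x)+[.08],down(-3.8))
E
```

```text
time: 17.85
eef_pos: [0.5601, 0.2849, 0.1358]
tcp_rot: [0.731, 0.683, 0.002, 0.001]
contact_force: [0.3, 0.1, -0.2]
opening: 0.402
finger_force: 0.0
{'time': 17.85, 'eef_pos': [0.5601, 0.2849, 0.1358], 'tcp_rot': [0.7306, 0.6828, 0.0024, 0.0012], 'contact_force': [0.3413, 0.0955, -0.1903], 'wrist_torque': [-0.0067, -0.0033, 0.0262], 'opening': 0.402, 'finger_force': 0.0}
[213, 167, 22, 78, 1236] [0.4893 0.2909 0.0409] ((489.6132507324219, 290.21356201171875), (58.3236083984375, 11.476947784423828), 86.10858154296875)
[405, 167, 22, 78, 1241] [0.6284 0.2812 0.0415] ((628.2111206054688, 280.4476318359375), (58.540611267089844, 11.623417854309082), 86.1312484741211)
[550, 306, 36, 30, 580] [0.7406 0.1879 0.0544] ((750.842041015625, 177.6392822265625), (23.52267074584961, 24.599258422851562), 29.1385555267334)
row [-0.05, -7.13, 5.51] [0.004, -0.002, -0.001]
row [-0.03, 6.87, 5.57] [0.004, -0.002, -0.001]
```

The cover rests on the bars, centred on (0.559, 0.286) with the strips level. I'll close the fingers and go over the near strip.

```bash
python3 -m crank '[[0,-1,0,0,0,0],[0,-3,0,0,0,0],[0,-5,0,0,0,0],[0,-6.5,1,0,0,0],[0,-7.05,2.8,0,0,0],[0,-7.05,4.8,0,0,0],[0,-7.05,6.5,0,0,0],[0,-7.05,7.5,0,0,0],[0,-7.05,8,0,0,0],[0,-7.05,8.2,0,0,0]]' 0
for i in 1 2 3 4; do python3 -m crank '[[0,0,0.1,0,0,0],[0,0,0.2,0,0,0],[0,0,0.2,0,0,0]]'|sed -n '1,2p;4p'; done
```

```text
time: 18.9
eef_pos: [0.4877, 0.289, 0.0495]
tcp_rot: [0.731, 0.683, -0.001, -0.0]
contact_force: [-0.1, -0.6, -0.6]
opening: 0.0
finger_force: 0.0
time: 19.2
eef_pos: [0.4887, 0.2893, 0.0489]
contact_force: [0.8, 0.2, -0.7]
time: 19.5
eef_pos: [0.4882, 0.2891, 0.0462]
contact_force: [0.5, 1.0, 0.5]
time: 19.8
eef_pos: [0.4881, 0.2891, 0.0441]
contact_force: [-0.2, 0.1, 0.4]
time: 20.1
eef_pos: [0.4881, 0.2891, 0.0421]
contact_force: [0.4, -0.5, 0.6]
```

```bash
for i in 1 2 3 4 5; do python3 -m crank '[[0,0,0.1,0,0,0],[0,0,0.2,0,0,0]]'|sed -n '1,2p;4p'|tr '\n' ' ';echo; done
```

```text
time: 20.3 eef_pos: [0.4883, 0.2892, 0.0403] contact_force: [0.1, 0.5, 3.1] 
time: 20.5 eef_pos: [0.4884, 0.2892, 0.0389] contact_force: [-2.3, -1.0, 4.8] 
time: 20.7 eef_pos: [0.4883, 0.2892, 0.0368] contact_force: [-2.2, -1.2, 5.3] 
time: 20.9 eef_pos: [0.4882, 0.2892, 0.0348] contact_force: [-2.8, -1.1, 6.4] 
time: 21.1 eef_pos: [0.4882, 0.2893, 0.0328] contact_force: [-3.3, -0.8, 10.4]
```

```bash
for i in 1 2 3; do python3 -m crank '[[0,0,0.05,0,0,0],[0,0,0.05,0,0,0]]'|sed -n '1,2p;4p'|tr '\n' ' ';echo; done
```

```text
time: 21.3 eef_pos: [0.4882, 0.2893, 0.0329] contact_force: [-3.6, -1.2, 7.6] 
time: 21.5 eef_pos: [0.4882, 0.2893, 0.0328] contact_force: [-4.9, -2.5, 10.5] 
time: 21.7 eef_pos: [0.4882, 0.2893, 0.0328] contact_force: [-6.6, -2.6, 12.5]
```

The near end has bottomed: z is steady at 0.0328 while the force rises, which fits the tilted plate. Now the far end.

```bash
python3 -m crank '[[0,0,-0.3,0,0,0],[0,0,-1,0,0,0],[0,0,-2.5,0,0,0],[0,0,-4.5,0,0,0],[0,0,-6.5,0,0,0],[0,1.5,-7.5,0,0,0],[0,4,-7.8,0,0,0],[0,7,-7.8,0,0,0],[0,10,-7.5,0,0,0],[0,12.5,-6.5,0,0,0]]' | sed -n '1,2p;4p'
python3 -m crank '[[0,1.1,1,0,0,0],[0,1.4,2.5,0,0,0],[0,1.4,3.6,0,0,0],[0,1.4,4.2,0,0,0],[0,1.4,4.4,0,0,0],[0,1.4,4.4,0,0,0]]'| sed -n '1,2p;4p'
python3 -c "
from h import *
s=ctrl.get_state(); rel([.6283,.280,.044],down(-3.8))"
```

```text
time: 22.7
eef_pos: [0.6158, 0.2809, 0.0983]
contact_force: [-0.3, -0.5, -0.1]
time: 23.3
eef_pos: [0.6263, 0.28, 0.0517]
contact_force: [-0.3, 0.4, -0.6]
row [0.02, 0.2, 0.77] [-0.0, 0.0, -0.001]
```

```bash
python3 -m crank '[[0,0.2,0.2,0,0,0],[0,0.2,0.4,0,0,0],[0,0.2,0.6,0,0,0],[0,0.2,0.8,0,0,0],[0,0.2,0.8,0,0,0]]'| sed -n '1,2p;4p'|tr '\n' ' ';echo
for i in 1 2 3 4 5; do python3 -m crank '[[0,0,0.1,0,0,0],[0,0,0.2,0,0,0]]'|sed -n '1,2p;4p'|tr '\n' ' ';echo; done
```

```text
time: 23.8 eef_pos: [0.6286, 0.2796, 0.0434] contact_force: [0.3, -0.1, 0.0] 
time: 24.0 eef_pos: [0.629, 0.2797, 0.0418] contact_force: [-0.5, -0.2, -0.4] 
time: 24.2 eef_pos: [0.6291, 0.2797, 0.0407] contact_force: [-1.4, -0.6, 4.4] 
time: 24.4 eef_pos: [0.6292, 0.2797, 0.0384] contact_force: [-1.5, -0.1, 4.6] 
time: 24.6 eef_pos: [0.6293, 0.2797, 0.0361] contact_force: [-0.7, -2.4, 3.9] 
time: 24.8 eef_pos: [0.6293, 0.2797, 0.034] contact_force: [-0.3, -0.7, 4.0]
```

```bash
for i in 1 2 3 4; do python3 -m crank '[[0,0,0.05,0,0,0],[0,0,0.1,0,0,0],[0,0,0.1,0,0,0]]'|sed -n '1,2p;4p'|tr '\n' ' ';echo; done
```

```text
time: 25.1 eef_pos: [0.6294, 0.2796, 0.0329] contact_force: [1.7, -0.7, 3.4] 
time: 25.4 eef_pos: [0.6294, 0.2796, 0.0322] contact_force: [1.3, -0.8, 3.7] 
time: 25.7 eef_pos: [0.6294, 0.2797, 0.0321] contact_force: [-0.3, -1.6, 8.1] 
time: 26.0 eef_pos: [0.6295, 0.2797, 0.0321] contact_force: [-2.3, -0.9, 12.4]
```

The far end has bottomed at 0.0321. Now I'll press the near end again, lightly, for the last few tenths.

```bash
python3 -m crank '[[0,0,-0.3,0,0,0],[0,0,-1,0,0,0],[0,0,-2.5,0,0,0],[0,0,-4.5,0,0,0],[0,0,-6.5,0,0,0],[0,-1.5,-7.5,0,0,0],[0,-4,-7.8,0,0,0],[0,-7,-7.8,0,0,0],[0,-10,-7.5,0,0,0],[0,-12.5,-6.5,0,0,0]]' | sed -n '1,2p;4p'
python3 -m crank '[[0,-1.1,1,0,0,0],[0,-1.5,2.5,0,0,0],[0,-1.5,3.8,0,0,0],[0,-1.5,4.8,0,0,0],[0,-1.5,5.4,0,0,0],[0,-1.5,5.7,0,0,0],[0,-1.5,5.7,0,0,0]]'| sed -n '1,2p;4p'
```

```text
time: 27.0
eef_pos: [0.5033, 0.2886, 0.0962]
contact_force: [0.8, 0.3, -0.3]
time: 27.7
eef_pos: [0.4895, 0.289, 0.0373]
contact_force: [-0.3, 0.1, 0.5]
```

```bash
python3 -m crank '[[0,0,0.1,0,0,0],[0,0,0.2,0,0,0],[0,0,0.3,0,0,0],[0,0,0.4,0,0,0],[0,0,0.4,0,0,0]]'| sed -n '1,2p;4p'|tr '\n' ' ';echo
for i in 1 2 3 4; do python3 -m crank '[[0,0,0.05,0,0,0],[0,0,0.1,0,0,0],[0,0,0.1,0,0,0]]'|sed -n '1,2p;4p'|tr '\n' ' ';echo; done
```

```text
time: 28.2 eef_pos: [0.4892, 0.2891, 0.0338] contact_force: [0.9, 0.5, 0.6] 
time: 28.5 eef_pos: [0.4892, 0.2891, 0.0327] contact_force: [0.4, 0.3, 0.6] 
time: 28.8 eef_pos: [0.4893, 0.2891, 0.0321] contact_force: [-0.9, -0.3, 2.7] 
time: 29.1 eef_pos: [0.4893, 0.2891, 0.0321] contact_force: [-3.7, -1.8, 9.0] 
time: 29.4 eef_pos: [0.4894, 0.2892, 0.032] contact_force: [-5.0, -3.2, 13.4]
```

Both ends stop at z = 0.032, so the cover is flush. I'll retreat and check it numerically.

```bash
python3 -m crank '[[0,0,-0.3,0,0,0],[0,0,-1,0,0,0],[0,0,-2.5,0,0,0],[0,0,-4.5,0,0,0],[0,0,-7,0,0,0],[-1,3,-9,0,0,0],[-2.5,6.5,-11,0,0,0],[-3,7,-13,0,0,0],[-3,7,-14,0,0,0],[-3,7,-14,0,0,0]]' | sed -n '1,2p;4p'
python3 - <<'E'
from h import *
s=st(); im,d,ci=grab('wrist'); P=cloud(ci,d); hsv=cv2.cvtColor(im,cv2.COLOR_BGR2HSV)
o=((hsv[...,0]>5)&(hsv[...,0]<22)&(hsv[...,1]>130)&(hsv[...,2]>110)).astype(np.uint8)
N,l,S,C=cv2.connectedComponentsWithStats(o)
for i in range(1,N):
    if S[i,4]>60: print(S[i].tolist(),np.mean(P[l==i],0).round(4))
a=np.radians(-3.8); x=np.array([np.cos(a),np.sin(a),0]); y=np.array([-np.sin(a),np.cos(a),0]); L=P-np.array([.5588,.2846,0])
X,Y=L@x,L@y; w=(abs(X)<.075)&(abs(X)>.02)&(abs(Y)<.05)&(P[...,2]>.015)&(P[...,2]<.06)&(d>0)
A=np.c_[X[w],Y[w],np.ones(w.sum())]; co=np.linalg.lstsq(A,P[...,2][w],rcond=None)[0]; print('cover plane slope deg',np.degrees(co[:2]).round(3),'z',co[2].round(4),w.sum())
hb=((hsv[...,0]>100)&(hsv[...,0]<130)&(hsv[...,1]>120)&(hsv[...,2]>60)&(Y<-.07)).astype(np.uint8)&(P[...,2]>.036)
N,l,S,C=cv2.connectedComponentsWithStats(hb)
for i in range(1,N):
    if S[i,4]>60: print('block',X[l==i].mean().round(4),Y[l==i].mean().round(4))
E
```

```text
time: 30.4
eef_pos: [0.5579, 0.2548, 0.1722]
contact_force: [0.4, 0.8, -0.8]
{'time': 30.4, 'eef_pos': [0.5579, 0.2548, 0.1722], 'tcp_rot': [0.7307, 0.6827, 0.0018, 0.0008], 'contact_force': [0.3838, 0.8129, -0.8], 'wrist_torque': [0.0044, -0.0536, -0.0015], 'opening': -0.0014, 'finger_force': 0.0}
[227, 121, 19, 71, 978] [0.4889 0.2904 0.0316]
[395, 121, 17, 71, 959] [0.6281 0.2808 0.0321]
[529, 250, 31, 26, 442] [0.7392 0.1885 0.0554]
cover plane slope deg [ 0.057 -0.008] z 0.0311 15613
```

```bash
python3 -m crank '[[-1,0,-0.5,0,0,0],[-3,0,-1,0,0,0],[-6,0,-1.5,0,0,0],[-9,0,-2,0,0,0],[-11,0,-2,0,0,0],[-12,0,-2,0,0,0],[-12,0,-2,0,0,0]]' | sed -n '1,2p;4p'
python3 - <<'E'
from h import *
im,d,ci=grab('wrist'); P=cloud(ci,d); hsv=cv2.cvtColor(im,cv2.COLOR_BGR2HSV)
hb=((hsv[...,0]>100)&(hsv[...,0]<130)&(hsv[...,1]>120)&(hsv[...,2]>60)&(P[...,2]>.03)).astype(np.uint8)
N,l,S,C=cv2.connectedComponentsWithStats(hb)
for i in range(1,N):
    if S[i,4]>60: print(S[i].tolist(),np.median(P[l==i],0).round(4))
c=np.argwhere(l==0)
b=(hb>0)&(P[...,2]>.036)&(P[...,2]<.043)&(P[...,1]<.215); q=onplane(ci,np.argwhere(b)[:,::-1],.039); print('block',cv2.minAreaRect((q[:,:2]*1000).astype(np.float32)))
E
```

```text
time: 31.15
eef_pos: [0.5481, 0.1339, 0.189]
contact_force: [-0.0, -0.1, 0.3]
[426, 50, 14, 28, 326] [0.6438 0.2309 0.0392]
[207, 52, 15, 28, 319] [0.4679 0.2416 0.0387]
[411, 80, 18, 8, 114] [0.6335 0.2161 0.041 ]
[218, 82, 18, 8, 125] [0.4761 0.2258 0.0408]
[304, 107, 35, 22, 748] [0.5516 0.1952 0.0377]
[633, 323, 7, 16, 66] [ 0.8196 -0.0089  0.0716]
block ((589.0391845703125, 199.47372436523438), (106.0528335571289, 20.782535552978516), 6.9617228507995605)
```

The block is still at (0.5516, 0.1952), so the tray has stayed home. The cover is level and flush, and the arm is clear.

```bash
python3 -c "
from plant import ctrl
print(ctrl.sign_off())"
```

```text
the job is handed in; nothing more can be done
None
```

I handed the job in at about 31 s: the tray is home against the back of the dock, and the cover sits flush and level between the guides. Both ends were pressed with about 13 N, and nothing else was touched.

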